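# Switch the touch mixer on and hold the tall tube down on its sprung cup

### The arm

A 7-joint arm with a two-finger parallel gripper is mounted at the origin on the work surface; the furniture and walls round the work are solid. World frame = base frame: x ahead of the robot, y to its left, z up, the work surface at z = 0. Lengths are in m, angles in rad, forces in N, time in s.
With the tool pointing down it reaches from about 0.35 to 0.9 m from the base axis. Payload 8.1 kg.
Tool frame: the origin (TCP) lies on the centre line of the jaws, within the pads' length; the fingertips stand 8 mm ahead of it and the grasp point (between the pads) lies 11 mm behind it; z points along the fingers, y is the line along which they close (so a half turn about z gives the same grasp; the last joint's range is limited). The gripper opens to 92 mm and grips with 3 to 60 N. Pads are 19 mm wide; open, the fingers measure 130 mm over their backs; the gripper's body (75 mm by 190 mm) begins 47 mm behind the grasp point.
Start: joints at [-1.4, 0.434, 0.025, 1.573, -0.012, 1.134, -0.075], TCP at [0.169, 0.602, 0.235] pointing down, gripper open.
Joint ranges: [-2.62, 2.62], [-0.44, 2.09], [-1.27, 1.32], [0.08, 2.57], [-1.32, 4.46], [0.12, 2], [-2.74, 2.74]. Speed limits (rad/s): [2.22, 2.22, 3.01, 3.01, 3.14, 3.14, 3.14].

### API

Orientations are given as a 3x3 rotation matrix whose columns are the frame's x, y, z axes.
In Python, from cell import arm gives the robot as it stands.
- The arm moves only by the shell command python3 nudge.py [FORCE], which reads ROWS from standard input. ROWS is a JSON list that holds a single list of rows (three levels of brackets), with 1 to 8 rows, each of 7 numbers: the finger opening in m, then dx, dy, dz in units of 5 mm, then a rotation vector rx, ry, rz in units of 0.25 rad; each row shifts and turns the commanded pose from where the row before left it, along the tool's axes as they then stand; what a row does not reach is not made up. A row lasts 1/12 s, in which the tool goes at most 0.0417 m and 0.125 rad, less where a joint would pass 70% of its speed; a pose out of reach is approached as far as the arm can. The fingers move at their own pace and stop on an object; FORCE is the grip in N (left out, the last holds). Time passes only in rows, so rows that do not move let the fingers close. It prints the time, the measured TCP pose, the force, the opening and the grip force at its end. Input that does not fit is refused with a message, and nothing moves.
- arm.state(): the state, without advancing time (a new reading comes with each control period).
- arm.grab_frame(name): name is "scene" or "top" or "wrist"; returns a dict with "pixels" (384x512x3 uint8, red, green, blue), "fx", "fy", "cx", "cy" (pixels), "k1" (the pictures are not rectified: a ray, as slopes to the right and down, at radius r is drawn at 1 + k1 r^2 times it, then the intrinsics apply), "world_to_cam" (4x4, takes a point from world to camera coordinates). Camera axes: x right, y up, looking along -z (the intrinsics and any distortion apply to the point x, -y, -z); pixel columns grow to the right and rows downward; lengths in m; the calibration is good to about 2 mm. A picture is of the moment at which its call begins. There is no depth.
- arm.sign_off(): hands the job in; it is judged then, once.
The state is a dict: "time": time; "q": joint angles; "dq": joint speeds; "joint_torque": joint torques, N m; "tool_pos": TCP position; "eef_rot": TCP orientation; "contact_force": force on the tool from outside, world axes, zero at the start; "ft_torque": the same for the moment, N m; "opening": finger opening in m; "gripper_force": force on a finger pad.
Only numpy, scipy, OpenCV 4.12 (cv2) and the standard library are available. Lean on these libraries where they do the work, as an engineer would, in place of code of your own. Each camera call takes 0.05 s, during which the arm holds its last target. There are 200 camera calls.

### The job

Set the bench mixer to touch mode by pressing the right-hand end of its rocker switch fully down, then take the tall screw-cap tube from the rack and stand it upright in the mixer's rubber cup. Press it down until the sprung cup has gone fully down onto its stop, firmly but without forcing it, and finish like that: still gripping the tube by its side and holding the cup down with it, while the short tubes and the beaker stay where they are.

Things in the scene. Friction and masses are not known exactly. Their poses are not given: they have to be found in the camera images.
- mixer: fixed touch mixer: white housing 175 mm (x) by 125 mm (y), top 86 mm high. Origin: centre of the underside; +x to its rear, +y to its left. Rubber cup on top, axis at x +36, y 0 mm, 49 mm wide, rim 124 mm above the bench when up. In front (-x) a low nose sloping up 12 degrees to the rear with the rocker (right, y -24 mm) and a fixed speed knob (left, y +32 mm, 27 mm wide)
- cup_floor (a point): centre of the inner floor of the mixer's rubber cup, 109.5 mm above the bench when the cup is up; z is up. The recess is 15 mm deep, about 34 mm wide at its floor and 40 mm at its mouth. The point goes down with the cup
- mixer_head (a joint): how far the cup is pressed down, in m: 0 up, 0.008 fully down, where the cup's underside lands on the dark steel collar (hard stop; the rubber gives up to 0.5 mm). Return spring: about 4 N at the start of the travel, 11 N at the stop
- mode_rocker (a joint): mode rocker switch, in rad: 0 off (left end down, right end standing up), 0.28 touch mode (right end fully down). It stays where it is left; pressing the right end with about 3 N tips it, then it meets its stop
- rocker_touch_end (a point): where to press: middle of the upper face of the rocker's right-hand half (mixer -y), about 58 mm above the bench at the start; it goes down by about 3.5 mm. The black rocker is 22 mm (mixer x) by 38 mm (mixer y); this point is 12.5 mm from its middle
- rack: grey rack block 50 mm (x) by 164 mm (y) by 34 mm high, fixed to the bench. Origin: centre of the underside. Three wells 31 mm wide and 24 mm deep (floors 10 mm above the bench) at y = -56, 0 and +56 mm
- tube: the tall tube: off-white, 28 mm wide, 92 mm high with its white screw cap (the cap is 32 mm wide and takes the top 18 mm); about 45 g. Origin: centre of its flat base, z along its axis up to the cap. It stands in any one of the rack's wells, 68 mm of it above the rack
- short_tube_1: a short tube of the same kind, 28 mm wide and 60 mm high with its cap, in another well of the rack. Origin: centre of its base. To be left alone
- short_tube_2: the other short tube, the same. To be left alone
- beaker: glass beaker, 80 mm wide and 97 mm high, loose on the bench right of the mixer. Origin: centre of its base. To be left alone

How it is judged:
On the way, in this order (a step that is already met when the one before it is completed fails the run):
1. the rocker is pressed fully over to touch mode (value of joint mode_rocker above 0.23 rad), for 0.2 s.
2. the tall tube stands upright in the cup, its base on the cup's floor (horizontal distance between tube and cup_floor below 0.004 m and z of tube in the frame of cup_floor below 0.003 m and angle between tube's own z axis and vertical below 0.12 rad), for 0.2 s.
At the end, for the whole second after the job is handed in: Rocker in touch mode (over 0.23 rad); the tall tube gripped by its side (over 2 N, below the cap top), upright (0.12 rad), within 4 mm of the cup centre and 3 mm of its floor, holding the cup at least 7.2 of 8 mm down with 8 to 30 N; the robot itself off the mixer; all still (all of step 2 and value of joint mode_rocker above 0.23 rad and value of joint mixer_head above 0.0072 m and contact force between tube and mixer between 8 and 30 N and contact force between the fingers and tube above 2 N and contact force between the arm and mixer below 0.5 N and z of the grasp point in the frame of tube below 0.085 m and linear speed of tube below 0.01 m/s); the arm keeps its last pose, push and grip.
It fails at once if the tube is rammed into the mixer with more than 70 N (contact force between tube and mixer above 70 N).
It fails at once if the mixer is struck or pressed by the robot with more than 45 N (contact force between the arm and mixer above 45 N).
It fails at once if the tall tube is tipped over (angle between tube's own z axis and vertical above 0.6 rad).
It fails at once if a short tube is taken out or knocked about (distance of any of short_tube_1, short_tube_2 from where it was at the start of the episode above 0.02 m).
It fails at once if the beaker is pushed away or tipped (distance of beaker from where it was at the start of the episode above 0.02 m or angle between beaker's own z axis and vertical above 0.3 rad).
It also fails if it takes over 51 s, if anything falls off the work surface, if the arm or the gripper's body presses on something with over 40 N, if the wrist force passes 120 N, or if a joint passes its speed limit or range.

## Working session

There is one attempt and no reset: what is moved stays moved. The work goes in short steps, Python scripts to look and compute and a shell command to move; the robot and the scene stay as the last step left them, time stands still between calls to the robot, and variables do not carry over. Pictures are saved under pics/ and viewed, at most 10 in all, crops included, and the job is handed in when it is done.

```bash
ls; mkdir -p pics
python3 - <<'E'
from cell import arm
import cv2,numpy as np
for n in ("scene","top"):
    f=arm.grab_frame(n); cv2.imwrite(f"pics/{n}0.png",f["pixels"][:,:,::-1])
    print(n,f["fx"],f["fy"],f["cx"],f["cy"],f["k1"]); print(np.round(f["world_to_cam"],3).tolist())
s=arm.state(); print(s["time"],s["tool_pos"],np.round(s["eef_rot"],3).tolist(),s["contact_force"],s["opening"])
E
```

```text
cell.py
nudge.py
pics
scene 385.3150023052377 385.3150023052377 251.0823596227317 192.27811126125567 -0.004321694025555646
[[-0.914, -0.406, -0.007, 0.551], [0.281, -0.644, 0.712, -0.204], [-0.294, 0.648, 0.703, -0.983], [0.0, 0.0, 0.0, 1.0]]
top 354.6431998194472 354.6431998194472 252.4517274204351 191.12033792974327 -0.09542674670852479
[[-0.057, -0.998, 0.004, 0.039], [0.978, -0.055, 0.2, -0.591], [-0.199, 0.016, 0.98, -0.901], [0.0, 0.0, 0.0, 1.0]]
0.1 [0.16889988 0.60128372 0.23401537] [[-0.963, 0.27, -0.0], [0.27, 0.963, -0.001], [-0.0, -0.001, -1.0]] [-0.62434337  0.32378022  0.03463169] 0.09145443228784662
```

View pics/scene0.png

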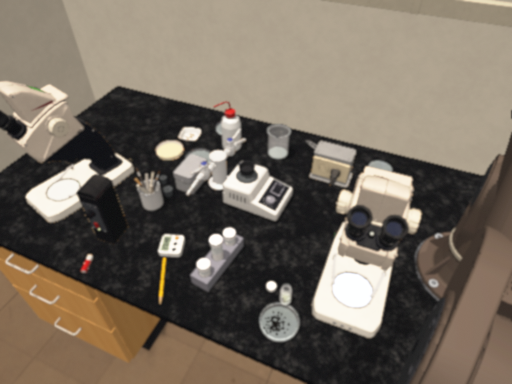

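View pics/top0.png

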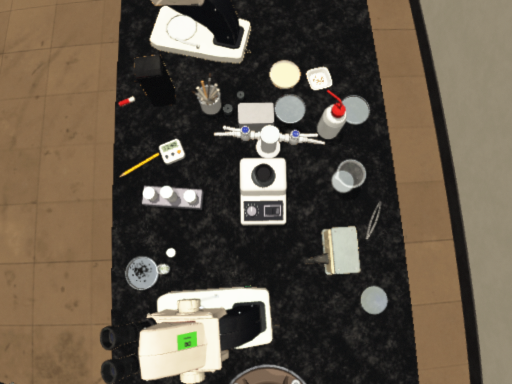

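The scene view shows the rack (≈215,260), the mixer (≈258,190) with a fixture behind it, and the beaker (278,140). The top view shows the rack at (172,197), the mixer at (263,192), the cup at (263,175) and the beaker at (348,177). I'll enlarge both.

Run:
```python
import cv2,numpy as np
a=cv2.imread("pics/scene0.png")[100:300,160:320]; b=cv2.imread("pics/top0.png")[110:240,130:300]
a=cv2.resize(a,(480,600),interpolation=cv2.INTER_CUBIC)
cv2.imwrite("pics/sc.png",a)
cv2.imwrite("pics/tc.png",cv2.resize(b,None,fx=4.5,fy=4.5,interpolation=cv2.INTER_CUBIC))
```

```text
(no output)
```

View pics/sc.png

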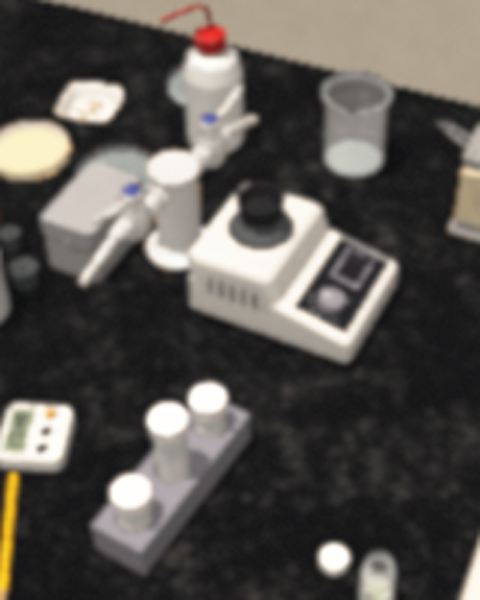

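View pics/tc.png

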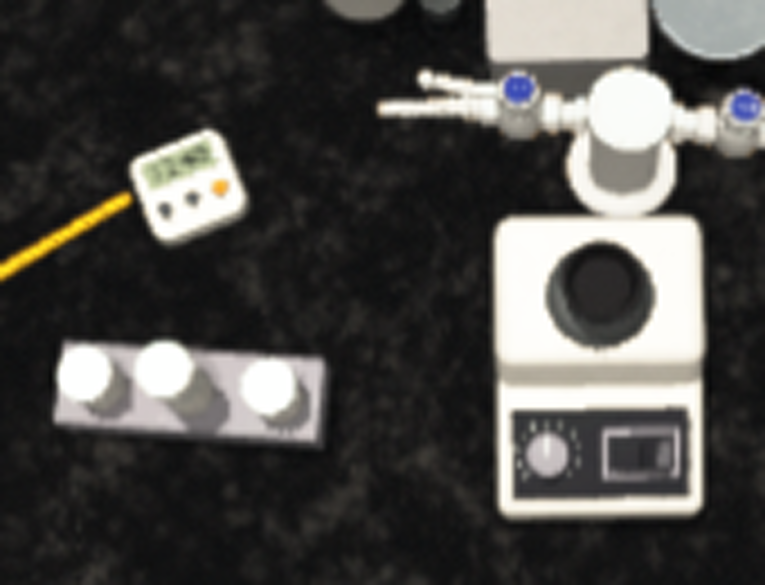

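```bash
cat > h.py <<'E'
from cell import arm
import cv2,numpy as np
def K(f): return np.array([[f["fx"],0,f["cx"]],[0,f["fy"],f["cy"]],[0,0,1.]])
def ray(f,uv):
    p=cv2.undistortPoints(np.array([[uv]],float),K(f),np.array([f["k1"],0,0,0,0.]))[0,0]
    W=f["world_to_cam"];R=W[:3,:3]
    return -R.T@W[:3,3], R.T@np.array([p[0],-p[1],-1])
def hit(f,uv,z):
    c,d=ray(f,uv); return c+d*(z-c[2])/d[2]
def tri(a,b):
    (c1,d1),(c2,d2)=a,b
    t=np.linalg.lstsq(np.c_[d1,-d2],c2-c1,rcond=None)[0]
    p,q=c1+t[0]*d1,c2+t[1]*d2
    return (p+q)/2,np.linalg.norm(p-q)
def proj(f,P):
    x=f["world_to_cam"]@np.r_[P,1]
    r=np.array([x[0],-x[1]])/-x[2]; r=r*(1+f["k1"]*(r@r)); return r*[f["fx"],f["fy"]]+[f["cx"],f["cy"]]
E
python3 - <<'E'
from h import *
np.set_printoptions(precision=4,suppress=True)
t=arm.grab_frame("top"); s=arm.grab_frame("scene")
T=lambda u,v:((u+.5)/4.5-.5+130,(v+.5)/4.5-.5+110)
S=lambda u,v:((u+.5)/3-.5+160,(v+.5)/3-.5+100)
for n,a,b,z in [("cap",(165,370),(168,420),.102),("cup",(601,283),(262,202),.124),("rockmid",(641,455),(352,268),.056),("knob",(547,455),(327,301),.06),("short1",(85,375),(131,490),.07),("short2",(269,388),(208,398),.07)]:
    print(n,hit(t,T(*a),z),hit(s,S(*b),z),*tri(ray(t,T(*a)),ray(s,S(*b))))
print("post",tri(ray(t,T(630,108)),ray(s,S(175,166))))
for p in [(63,342),(327,357),(320,443),(55,425)]: print("rack",hit(t,T(*p),.034))
for p in [(497,217),(703,217)]: print("rear",hit(t,T(*p),.086))
for p in [(500,518),(703,518)]: print("front",hit(t,T(*p),.03))
print("valve",tri(ray(t,T(518,88)),ray(s,S(132,190))),"lever end",tri(ray(t,T(382,108)),ray(s,S(85,280))))
print("valveR",tri(ray(t,T(745,105)),ray(s,S(209,118))))
E
```

```text
cap [0.5948 0.23   0.102 ] [0.5927 0.2328 0.102 ] [0.5949 0.2306 0.0987] 0.0013328439734792016
cup [ 0.6266 -0.0234  0.124 ] [ 0.6233 -0.0193  0.124 ] [ 0.6266 -0.0239  0.1196] 0.0021644270354856067
rockmid [ 0.5367 -0.0441  0.056 ] [ 0.5359 -0.0362  0.056 ] [ 0.5384 -0.0446  0.0475] 0.0007880006720806032
knob [0.5393 0.0121 0.06  ] [0.5399 0.0187 0.06  ] [0.5413 0.0123 0.053 ] 0.0019414322355086105
short1 [0.6014 0.2859 0.07  ] [0.6007 0.2861 0.07  ] [0.6012 0.2859 0.0696] 0.0005586486004963442
short2 [0.5873 0.1752 0.07  ] [0.5863 0.1762 0.07  ] [0.5872 0.1753 0.0687] 0.0006619917272529052
post (array([ 0.7337, -0.0484,  0.111 ]), np.float64(0.0034076425065646242))
rack [0.631  0.3101 0.034 ]
rack [0.612  0.1446 0.034 ]
rack [0.5583 0.1505 0.034 ]
rack [0.5786 0.315  0.034 ]
rear [0.6804 0.0341 0.086 ]
rear [ 0.6736 -0.0889  0.086 ]
front [0.5066 0.0427 0.03  ]
front [ 0.4995 -0.0811  0.03  ]
valve (array([0.7441, 0.0171, 0.1269]), np.float64(0.002501711518122581)) lever end (array([0.7542, 0.1005, 0.0783]), np.float64(0.004072494450416627))
valveR (array([ 0.7267, -0.1139,  0.127 ]), np.float64(0.0020384880830633663))
```

The tall tube is in the middle well. The cap reads (0.595, 0.231), which matches the midpoint of its neighbours. The cup is at about (0.626, -0.024) with a mixer yaw of about -0.05, and the rocker middle is at (0.537, -0.044). Next I'll check the height of the microscope, which lies on the arm's sweep.

Run:
```python
from h import *
np.set_printoptions(precision=3,suppress=True)
t=arm.grab_frame("top"); s=arm.grab_frame("scene")
for a,b in [((108,337),(360,215)),((108,368),(397,232)),((188,298),(392,178)),((268,292),(392,165))]: print(tri(ray(t,a),ray(s,b)))
R=arm.state()["eef_rot"]
for d in [(.331,-.1,.1),(.05,-.27,0),(-.022,-.287,0)]: print(R.T@d)
```

```text
(array([0.285, 0.274, 0.37 ]), np.float64(0.00327600834094108))
(array([0.227, 0.279, 0.361]), np.float64(0.01055427252853082))
(array([0.298, 0.136, 0.344]), np.float64(0.0953666457535723))
(array([ 0.297, -0.013,  0.258]), np.float64(0.0876789150446196))
[-0.346 -0.007 -0.1  ]
[-0.121 -0.246  0.   ]
[-0.056 -0.282  0.   ]
```
Microscope height ~.37 at radius ~.39 (0.285,0.274). The forearm sweeps over at this radius... forearm must be above ~.4 at radius .4. Wait, at rack grasp (0.595,0.231) direction angle 21°; microscope at 44° (eyepieces) and body at angle ~20-25° (0.298,0.136 ,z.344)! so arm at rack passes above the microscope body at radius .33. Forearm heights: Arm looks 7-DoF; q2=.434, q4=1.573, q6=1.134: sum .434+1.573+1.134=3.141. So upper arm tilts .434 from vertical, elbow 1.573, forearm direction at 2.007 from vertical (i.e. 25° below horizontal). Hmm; shoulder ~.33?, link .4... elbow at radius .17+, z~.7; forearm .4 falls to z~.53 at radius .53ish. Then wrist down. So forearm at radius .35 has z ~.6. Radius ~8cm → OK. Higher tool improves. With tool at z .05 and radius .64: the forearm is lower at wrist z ~.36 at r=.64; at r=.35 maybe .55. OK. Gripper body wide ±95 above, stays at r>.5. Fine; the task is designed to be feasible.

The rows are not in the units I measure in: shifts go in units of 5 mm and turns go in units of 0.25 rad. I convert before sending: -0.01 m is -2, -0.015 m is -3, 0.123 rad is 0.492.

```bash
echo '[[[0,0,0,-3,0,0,0.492],[0,0,0,-3,0,0,0.492],[0,0,0,-3,0,0,0.492],[0,0,0,-3,0,0,0.492],[0,0,0,-3,0,0,0.492],[0,0,0,-3,0,0,0.492],[0,0,0,-2,0,0,0.492],[0,0,0,0,0,0,0.492]]]' | python3 nudge.py 10; echo '[[[0,0,0,0,0,0,0.492],[0,0,0,0,0,0,0.492],[0,0,0,0,0,0,0.48],[0,0,0,0,0,0,0]]]' | python3 nudge.py
```

```text
time: 0.97
tool_pos: [0.1693, 0.6026, 0.3373]
eef_rot: [[-0.302, 0.953, 0.001], [0.953, 0.302, 0.004], [0.003, 0.002, -1.0]]
contact_force: [0.1, -0.3, 0.1]
opening: 0.0434
gripper_force: 0.0
time: 1.3
tool_pos: [0.1689, 0.6017, 0.3347]
eef_rot: [[0.059, 0.998, 0.0], [0.998, -0.059, -0.0], [-0.0, 0.0, -1.0]]
contact_force: [-1.8, -0.6, 0.4]
opening: 0.0164
gripper_force: 0.0
```

To row units: 0.04 m is 8, -0.01 m is -2.

```bash
echo '[[[0,-2,8,0,0,0,0],[0,-2,8,0,0,0,0],[0,-2,8,0,0,0,0],[0,-2,8,0,0,0,0],[0,-2,8,0,0,0,0],[0,-2,8,0,0,0,0],[0,-2,8,0,0,0,0],[0,-2,8,0,0,0,0]]]' | python3 nudge.py; echo '[[[0,-8,2,0,0,0,0],[0,-8,2,0,0,0,0],[0,-8,2,0,0,0,0],[0,-8,2,0,0,0,0],[0,-8,0,0,0,0,0],[0,-8,0,0,0,0,0],[0,-8,0,0,0,0,0],[0,-8,0,0,0,0,0]]]' | python3 nudge.py; echo '[[[0,-8,0,0,0,0,0],[0,-8,0,0,0,0,0],[0,-8,0,0,0,0,0],[0,-8,0,0,0,0,0],[0,0,0,0,0,0,0]]]' | python3 nudge.py
```

```text
time: 1.97
tool_pos: [0.486, 0.504, 0.3348]
eef_rot: [[0.048, 0.999, -0.0], [0.999, -0.048, 0.0], [0.0, -0.0, -1.0]]
contact_force: [-0.3, 1.1, 0.0]
opening: 0.0001
gripper_force: 0.0
time: 2.63
tool_pos: [0.5069, 0.1812, 0.3348]
eef_rot: [[0.048, 0.999, 0.0], [0.999, -0.048, 0.0], [0.0, 0.0, -1.0]]
contact_force: [0.8, -0.0, 0.3]
opening: 0.0006
gripper_force: 0.0
time: 3.05
tool_pos: [0.498, 0.0142, 0.3356]
eef_rot: [[0.059, 0.998, 0.001], [0.998, -0.059, -0.002], [-0.002, 0.002, -1.0]]
contact_force: [0.1, -0.2, -0.1]
opening: 0.0004
gripper_force: 0.0
```

Run:
```python
from h import *
f=arm.grab_frame("wrist"); cv2.imwrite("pics/w1.png",cv2.resize(f["pixels"][:,:,::-1],(800,600),interpolation=cv2.INTER_CUBIC))
np.savez("pics/w1.npz",**f); print(arm.state()["tool_pos"])
```

```text
[0.49844919 0.01848186 0.33542835]
```

View pics/w1.png

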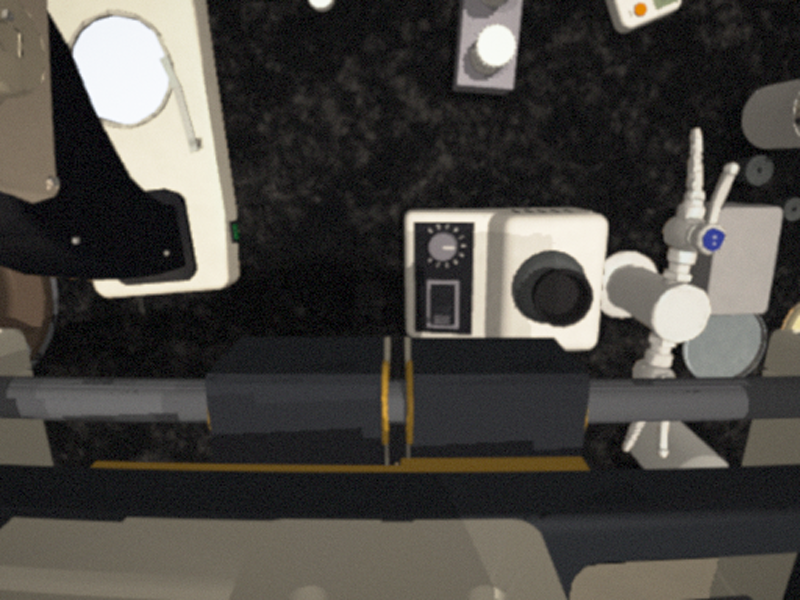

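The wrist view shows the knob at (442,247), the rocker at (443,305), and the cup mouth at (562,296). The jaws are closed at bottom centre.

Run:
```python
from h import *
np.set_printoptions(precision=4,suppress=True)
w=dict(np.load("pics/w1.npz")); t=arm.grab_frame("top"); s=arm.grab_frame("scene")
f=lambda u,v:((u+.5)/1.5625-.5,(v+.5)/1.5625-.5)
T=lambda u,v:((u+.5)/4.5-.5+130,(v+.5)/4.5-.5+110)
for n,p,z,tt in [("rock",(443,305),.056,(641,455)),("knob",(442,247),.06,(547,455)),("cup",(562,296),.124,(601,283))]: print(n,hit(w,f(*p),z),tri(ray(w,f(*p)),ray(t,T(*tt))))
for p in [(405,212),(605,215),(598,350),(407,333)]: print(hit(w,f(*p),.086))
```

```text
rock [ 0.5381 -0.0422  0.056 ] (array([ 0.5385, -0.0448,  0.0466]), np.float64(0.0007827314444368845))
knob [0.5388 0.0132 0.06  ] (array([0.5396, 0.0122, 0.0551]), np.float64(0.0009035267903248551))
cup [ 0.6265 -0.0208  0.124 ] (array([ 0.6296, -0.0238,  0.1138]), np.float64(0.0009010538702884419))
[0.507  0.0486 0.086 ]
[0.6746 0.0367 0.086 ]
[ 0.6742 -0.0843  0.086 ]
[ 0.5028 -0.0572  0.086 ]
```

```bash
echo '[[[0,-7.2,3.4,0,0,0,0],[0,-7.4,3.6,0,0,0,0],[0,0,0,8,0,0,0],[0,0,0,8,0,0,0],[0,0,0,8,0,0,0],[0,0,0,8,0,0,0],[0,0,0,8,0,0,0],[0,0,0,8,0,0,0]]]' | python3 nudge.py; echo '[[[0,0,0,1.6,0,0,0],[0,0,0,0,0,0,0],[0,0,0,0,0,0,0],[0,0,0,0,0,0,0]]]' | python3 nudge.py
```

```text
time: 3.87
tool_pos: [0.5301, -0.0493, 0.0926]
eef_rot: [[0.048, 0.999, 0.0], [0.999, -0.048, 0.001], [0.001, -0.0, -1.0]]
contact_force: [0.8, 1.0, -0.5]
opening: 0.0005
gripper_force: 0.0
time: 4.2
tool_pos: [0.5317, -0.051, 0.0889]
eef_rot: [[0.052, 0.999, 0.003], [0.999, -0.052, 0.0], [0.0, 0.003, -1.0]]
contact_force: [0.1, 0.5, 0.4]
opening: 0.0006
gripper_force: 0.0
```

To row units: 0.005 m is 1, 0.002 m is 0.4.

```bash
echo '[[[0,-0.8,-0.2,0,0,0,0],[0,0,0,1,0,0,0],[0,0,0,1,0,0,0],[0,0,0,1,0,0,0],[0,0,0,0.4,0,0,0],[0,0,0,0,0,0,0]]]' | python3 nudge.py; for i in 1 2; do echo '[[[0,0,0,0.2,0,0,0],[0,0,0,0.2,0,0,0],[0,0,0,0,0,0,0]]]' | python3 nudge.py; done
python3 - <<'E'
from h import *
f=arm.grab_frame("wrist"); cv2.imwrite("pics/w2.png",cv2.resize(f["pixels"][80:320,100:420,::-1],(800,600),interpolation=cv2.INTER_CUBIC))
E
```

```text
time: 4.7
tool_pos: [0.5282, -0.0552, 0.0691]
eef_rot: [[0.053, 0.999, -0.001], [0.999, -0.053, 0.0], [-0.0, -0.001, -1.0]]
contact_force: [-0.8, 0.5, -0.2]
opening: 0.0005
gripper_force: 0.0
time: 4.95
tool_pos: [0.5286, -0.0553, 0.0676]
eef_rot: [[0.053, 0.999, -0.0], [0.999, -0.053, 0.0], [0.0, -0.0, -1.0]]
contact_force: [1.1, 0.2, 0.7]
opening: 0.0004
gripper_force: 0.0
time: 5.2
tool_pos: [0.529, -0.0554, 0.0661]
eef_rot: [[0.053, 0.999, 0.001], [0.999, -0.053, 0.0], [0.0, 0.001, -1.0]]
contact_force: [-2.2, 0.1, 6.3]
opening: 0.0002
gripper_force: 0.8
```

View pics/w2.png

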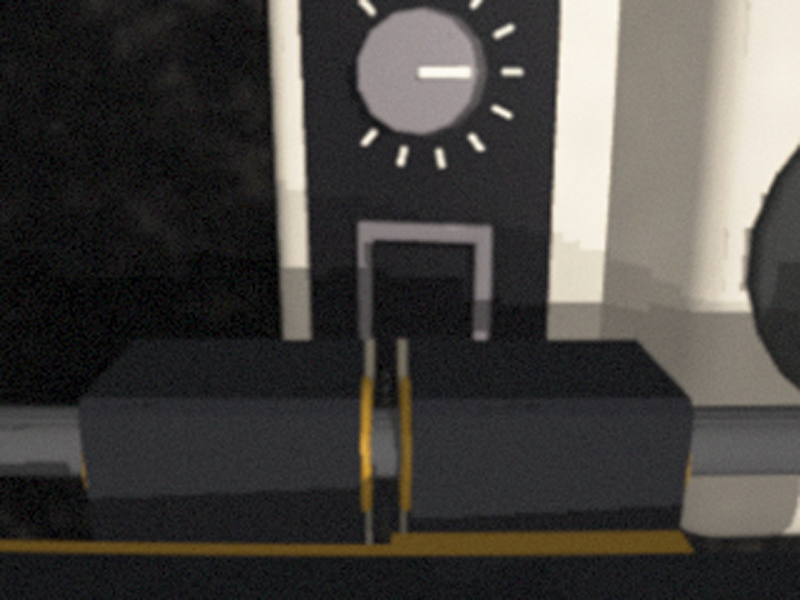

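Contact came at the expected height (tip at 58 mm), with the left half of the rocker visible and uncovered. I'll keep pressing.

```bash
for i in 1 2 3; do echo '[[[0,0,0,0.2,0,0,0],[0,0,0,0.1,0,0,0],[0,0,0,0,0,0,0]]]' | python3 nudge.py | egrep 'pos|contact'; done
```

```text
tool_pos: [0.5293, -0.0557, 0.0649]
contact_force: [-2.6, -1.5, 9.1]
tool_pos: [0.5294, -0.0557, 0.0635]
contact_force: [-2.8, -1.4, 10.0]
tool_pos: [0.5296, -0.0562, 0.0626]
contact_force: [-5.1, -1.4, 16.4]
```

```bash
for i in 1 2; do echo '[[[0,0,0,0.2,0,0,0],[0,0,0,0,0,0,0],[0,0,0,0,0,0,0]]]' | python3 nudge.py | egrep 'pos|contact'; done
```

```text
tool_pos: [0.5297, -0.0564, 0.0621]
contact_force: [-6.8, -1.2, 23.9]
tool_pos: [0.5298, -0.0564, 0.0618]
contact_force: [-10.4, -1.3, 34.9]
```

```bash
echo '[[[0,0,0,-2,0,0,0],[0,0,0,-6,0,0,0],[0,0,0,-8,0,0,0],[0,0,0,-8,0,0,0],[0,8,0,-2,0,0,0],[0,8,0,0,0,0,0],[0,0,0,0,0,0,0]]]' | python3 nudge.py
python3 - <<'E'
from h import *
f=arm.grab_frame("wrist"); cv2.imwrite("pics/w3.png",cv2.resize(f["pixels"][:,:,::-1],(800,600),interpolation=cv2.INTER_CUBIC))
np.savez("pics/w3.npz",**f)
E
```

```text
time: 7.08
tool_pos: [0.5339, 0.0337, 0.19]
eef_rot: [[0.044, 0.999, 0.002], [0.999, -0.044, 0.005], [0.005, 0.002, -1.0]]
contact_force: [-0.1, 1.3, -0.4]
opening: 0.0006
gripper_force: 0.0
```

View pics/w3.png

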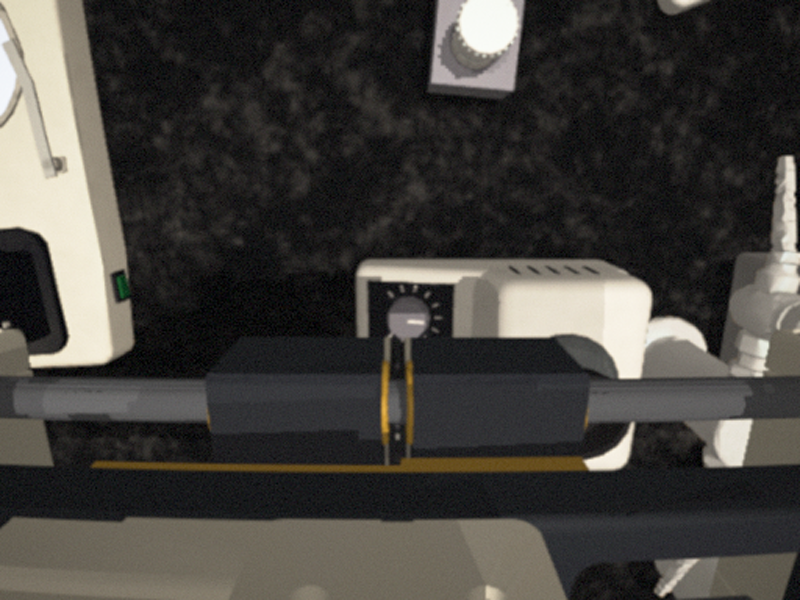

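To row units: 0.038 m is 7.6, 0.011 m is 2.2, 0.075 rad is 0.3.

```bash
echo '[[[0.08,7.6,2.2,0,0,0,0],[0.08,7.6,2.2,0,0,0,0],[0.08,7.6,2,0,0,0,0],[0.08,7.6,2,0,0,0,0],[0.08,7.6,2,0,0,0,0],[0.08,2,0,0,0,0,0.3],[0.08,0,0,0,0,0,0],[0.08,0,0,0,0,0,0]]]' | python3 nudge.py
python3 - <<'E'
from h import *
f=arm.grab_frame("wrist"); t=arm.grab_frame("top")
a=cv2.resize(f["pixels"][:,:,::-1],(512,384)); o=cv2.imread("pics/top0.png")
c=lambda i:cv2.resize(i[190:240,230:300],(280,200),interpolation=cv2.INTER_CUBIC)
b=np.vstack([c(o),c(np.ascontiguousarray(t["pixels"][:,:,::-1]))])
cv2.imwrite("pics/w4.png",np.hstack([a,b[:384]])); np.savez("pics/w4.npz",**f)
for i in range(3):
  s=arm.state(); print(np.round(s["tool_pos"],4))
print(proj(f,[.5948,.2306,.102]),proj(f,[.5945,.2306,.034]))
E
```

```text
time: 7.8
tool_pos: [0.5953, 0.2209, 0.1884]
eef_rot: [[0.126, 0.992, -0.001], [0.992, -0.126, -0.002], [-0.002, -0.001, -1.0]]
contact_force: [0.6, -1.0, 0.5]
opening: 0.0491
gripper_force: 0.0
[0.5955 0.2191 0.1891]
[0.5955 0.2191 0.1891]
[0.5955 0.2191 0.1891]
[252.18603554 185.23488371] [252.28896766 168.89877921]
```

View pics/w4.png

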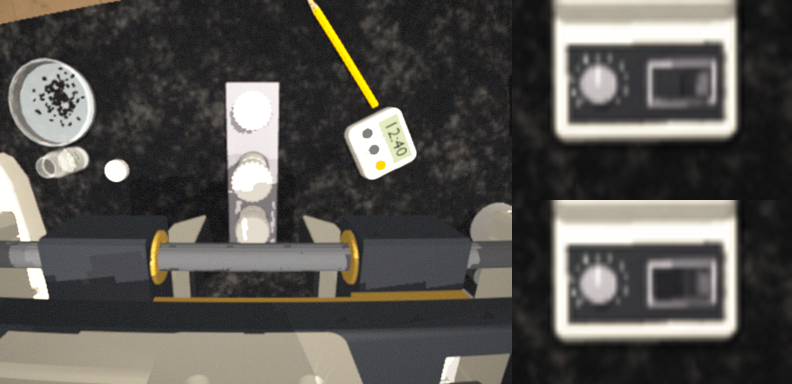

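The rocker highlight has flipped from right to left, so it is over. In the wrist view the tall cap is at (252,181), between the opening jaws and with the rack square to them.

```bash
python3 - <<'E'
from h import *
f=dict(np.load("pics/w4.npz"))
for p,z in [((252,181),.102),((252,111),.07),((253,222),.07),((227,83),.034),((279,83),.034)]: print(hit(f,p,z).round(4))
E
echo '[[[0.08,2.2,0,0,0,0,0],[0.08,0,0,8,0,0,0],[0.08,0,0,4,0,0,0],[0.08,0,0,0,0,0,0]]]' | python3 nudge.py
```

```text
[0.5951 0.2341 0.102 ]
[0.6018 0.2875 0.07  ]
[0.5898 0.1874 0.07  ]
[0.5813 0.3161 0.034 ]
[0.6303 0.3098 0.034 ]
time: 8.23
tool_pos: [0.5941, 0.2316, 0.1252]
eef_rot: [[0.128, 0.992, -0.006], [0.992, -0.128, -0.002], [-0.003, -0.006, -1.0]]
contact_force: [-0.7, -0.1, -0.5]
opening: 0.0792
gripper_force: 0.0
```

To row units: 0.04 m is 8, 0.03 m is 6.

```bash
echo '[[[0.08,0,0,8,0,0,0],[0.08,0,0,6,0,0,0],[0.08,0,0,0,0,0,0],[0.08,0,0,0,0,0,0]]]' | python3 nudge.py 45; echo '[[[0,0,0,0,0,0,0],[0,0,0,0,0,0,0],[0,0,0,0,0,0,0],[0,0,0,0,0,0,0],[0,0,0,0,0,0,0],[0,0,0,0,0,0,0],[0,0,0,0,0,0,0],[0,0,0,0,0,0,0]]]' | python3 nudge.py
```

```text
time: 8.57
tool_pos: [0.5967, 0.2319, 0.0596]
eef_rot: [[0.128, 0.992, -0.002], [0.992, -0.128, -0.001], [-0.001, -0.001, -1.0]]
contact_force: [0.1, -0.6, 0.9]
opening: 0.0803
gripper_force: 0.0
time: 9.23
tool_pos: [0.5968, 0.2325, 0.0593]
eef_rot: [[0.128, 0.992, 0.0], [0.992, -0.128, 0.0], [0.0, 0.0, -1.0]]
contact_force: [-0.3, 0.0, 0.5]
opening: 0.0312
gripper_force: 4.0
```

```bash
echo '[[[0,0,0,0,0,0,0],[0,0,0,0,0,0,0],[0,0,0,0,0,0,0]]]' | python3 nudge.py; echo '[[[0,0,0,0,0,0,0],[0,0,0,0,0,0,0],[0,0,0,0,0,0,0]]]' | python3 nudge.py|egrep 'op|gri|con'
```

```text
time: 9.48
tool_pos: [0.5969, 0.2325, 0.0593]
eef_rot: [[0.128, 0.992, -0.0], [0.992, -0.128, 0.0], [0.0, -0.0, -1.0]]
contact_force: [-1.8, 0.5, 1.3]
opening: 0.0298
gripper_force: 45.0
contact_force: [-0.8, 0.7, 2.5]
opening: 0.0301
gripper_force: 45.0
```

```bash
echo '[[[0,0,0,-2,0,0,0],[0,0,0,-4,0,0,0],[0,0,0,-8,0,0,0],[0,0,0,-8,0,0,0],[0,0,0,-6,0,0,0],[0,0,0,0,0,0,0]]]' | python3 nudge.py; echo '[[[0,-6,1.6,0,0,0,0],[0,-7.6,1.8,0,0,0,0],[0,-7.6,1.8,0,0,0,0],[0,-7.6,1.8,0,0,0,0],[0,-7.6,1.8,0,0,0,0],[0,-7.6,1.8,0,0,0,0],[0,-5.8,1.8,0,0,0,0],[0,0,0,0,0,0,0]]]' | python3 nudge.py;  echo '[[[0,0,0,0,0,0,0],[0,0,0,0,0,0,0],[0,0,0,0,0,0,0]]]' | python3 nudge.py
python3 - <<'E'
from h import *
f=arm.grab_frame("wrist"); t=arm.grab_frame("top"); s=arm.grab_frame("scene")
np.savez("pics/t5.npz",**t);np.savez("pics/s5.npz",**s)
c=lambda f,y,x,h,w,W,H:cv2.resize(np.ascontiguousarray(f["pixels"][y:y+h,x:x+w,::-1]),(W,H),interpolation=cv2.INTER_CUBIC)
cv2.imwrite("pics/w5.png",np.vstack([np.hstack([c(s,130,210,100,100,400,400),c(t,130,220,100,100,400,400)]),np.hstack([c(f,0,0,384,512,266,200),np.zeros((200,534,3),np.uint8)])]))
E
```

```text
time: 10.23
tool_pos: [0.6004, 0.2328, 0.2068]
eef_rot: [[0.128, 0.992, 0.01], [0.992, -0.128, 0.004], [0.006, 0.009, -1.0]]
contact_force: [0.5, 0.2, -0.2]
opening: 0.0298
gripper_force: 45.0
time: 10.9
tool_pos: [0.6265, -0.032, 0.2004]
eef_rot: [[0.138, 0.99, 0.002], [0.99, -0.138, -0.005], [-0.004, 0.002, -1.0]]
contact_force: [-0.2, -1.4, 0.0]
opening: 0.0297
gripper_force: 45.0
time: 11.15
tool_pos: [0.6265, -0.0207, 0.1991]
eef_rot: [[0.126, 0.992, -0.0], [0.992, -0.126, 0.001], [0.001, -0.0, -1.0]]
contact_force: [-0.6, 0.3, -0.1]
opening: 0.0302
gripper_force: 45.0
```

View pics/w5.png

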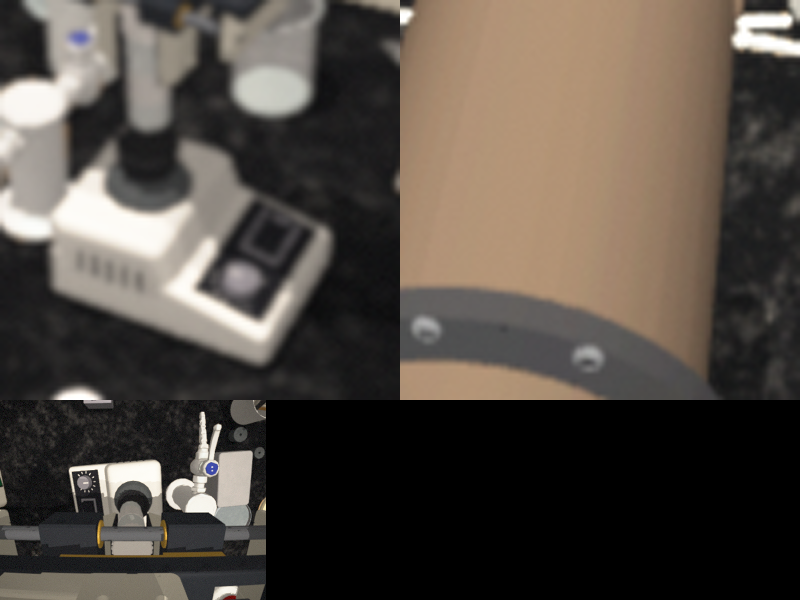

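In the scene crop the hanging tube (columns 128–168) is centred over the cup (118–178). The wrist view also has both centred, so I'll lower it.

To row units: 0.012 m is 2.4, 0.01 m is 2.

```bash
echo '[[[0,0,0,2.4,0,0,0],[0,0,0,2,0,0,0],[0,0,0,0,0,0,0],[0,0,0,0,0,0,0]]]' | python3 nudge.py|egrep 'pos|con|gri'; for i in 1 2 ; do echo '[[[0,0,0,0.6,0,0,0],[0,0,0,0.6,0,0,0],[0,0,0,0,0,0,0],[0,0,0,0,0,0,0]]]' | python3 nudge.py |egrep 'pos|con|gri'; done
```

```text
tool_pos: [0.6257, -0.0222, 0.1759]
contact_force: [-0.7, -0.1, -0.1]
gripper_force: 45.0
tool_pos: [0.6265, -0.0225, 0.1712]
contact_force: [0.1, 0.4, 0.4]
gripper_force: 45.0
tool_pos: [0.6264, -0.0224, 0.165]
contact_force: [0.0, -0.8, -0.0]
gripper_force: 45.0
```

Inside the mouth with no side force. I'll go down in small steps.

```bash
for i in 1 2 3 4; do echo '[[[0,0,0,0.3,0,0,0],[0,0,0,0.3,0,0,0],[0,0,0,0,0,0,0]]]' | python3 nudge.py |egrep 'pos|con|gri'; done
```

```text
tool_pos: [0.6264, -0.0224, 0.1619]
contact_force: [-0.5, 0.3, -0.5]
gripper_force: 45.0
tool_pos: [0.6265, -0.0224, 0.1589]
contact_force: [0.9, -0.4, -0.6]
gripper_force: 45.0
tool_pos: [0.6267, -0.0225, 0.1565]
contact_force: [-1.6, -0.1, 5.5]
gripper_force: 45.0
tool_pos: [0.6268, -0.0225, 0.1537]
contact_force: [-0.6, 0.7, 7.9]
gripper_force: 45.0
```

```bash
for i in 1 2 3 4; do echo '[[[0,0,0,0.2,0,0,0],[0,0,0,0,0,0,0],[0,0,0,0,0,0,0]]]' | python3 nudge.py |egrep 'pos|con|gri'; done
```

```text
tool_pos: [0.6269, -0.0225, 0.153]
contact_force: [-2.4, 0.6, 9.0]
gripper_force: 45.0
tool_pos: [0.6269, -0.0225, 0.1521]
contact_force: [-2.7, 1.0, 8.3]
gripper_force: 45.0
tool_pos: [0.6269, -0.0225, 0.1512]
contact_force: [-2.6, 0.1, 9.7]
gripper_force: 45.0
tool_pos: [0.627, -0.0225, 0.1506]
contact_force: [-3.9, 1.6, 12.5]
gripper_force: 45.0
```

```bash
for i in 1 2 3; do echo '[[[0,0,0,0.1,0,0,0],[0,0,0,0,0,0,0],[0,0,0,0,0,0,0]]]' | python3 nudge.py |egrep 'pos|con|gri|time'; done
```

```text
time: 14.55
tool_pos: [0.6272, -0.0225, 0.1505]
contact_force: [-4.7, 1.3, 16.5]
gripper_force: 45.0
time: 14.8
tool_pos: [0.6273, -0.0226, 0.1505]
contact_force: [-5.7, 1.7, 21.9]
gripper_force: 45.0
time: 15.05
tool_pos: [0.6273, -0.0226, 0.1504]
contact_force: [-6.7, 0.9, 23.7]
gripper_force: 45.0
```

```bash
echo '[[[0,0,0,-0.08,0,0,0],[0,0,0,0,0,0,0],[0,0,0,0,0,0,0],[0,0,0,0,0,0,0]]]' | python3 nudge.py; echo '[[[0,0,0,0,0,0,0],[0,0,0,0,0,0,0],[0,0,0,0,0,0,0],[0,0,0,0,0,0,0]]]' | python3 nudge.py|egrep 'pos|con|gri'
python3 - <<'E'
from h import *
s=arm.grab_frame("scene"); f=arm.grab_frame("wrist")
c=lambda f,y,x,h,w,W,H:cv2.resize(np.ascontiguousarray(f["pixels"][y:y+h,x:x+w,::-1]),(W,H),interpolation=cv2.INTER_CUBIC)
cv2.imwrite("pics/w6.png",np.hstack([c(s,130,210,100,100,400,400),c(f,130,150,200,200,400,400)]))
E
```

```text
time: 15.38
tool_pos: [0.6273, -0.0226, 0.1505]
eef_rot: [[0.128, 0.992, 0.002], [0.992, -0.128, 0.001], [0.001, 0.002, -1.0]]
contact_force: [-5.8, 0.5, 20.6]
opening: 0.0298
gripper_force: 45.0
tool_pos: [0.6273, -0.0226, 0.1505]
contact_force: [-6.2, 2.1, 21.0]
gripper_force: 45.0
```

View pics/w6.png

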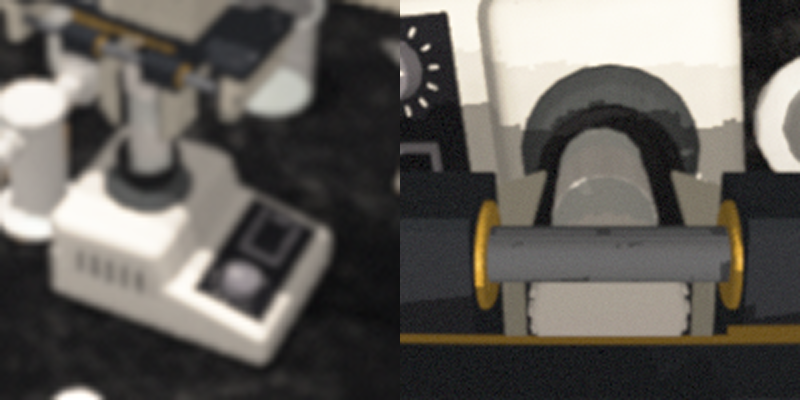

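The tube stands upright in the lowered cup (scene ≈(148,150)). The hard stop is reached at about 21 N, steady, with a 45 N grip.

```bash
python3 -c "
from cell import arm
print(arm.sign_off())"
```

```text
the job is handed in; nothing more can be done
None
```

The job is handed in, with no verdict returned: the rocker is pressed over to touch mode, and the tall tube stands in the cup, gripped at 45 N and holding it on its stop with about 21 N; I saw no contact with the short tubes or beaker but did not re-measure them.

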